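Show the wash head's needles to the inspection camera

TASK

Take the wash head with the blue end cap out of the parts bin and hold it up in the air in front of the inspection camera on the bench, needles towards the camera's tilted glass: needle tips 12 cm off the glass, centred over it and square to it, the bar along the glass's long side with its blue end on the side of the camera's blue mark. Finish while still holding it there, still and touching nothing but the gripper; do not knock the camera, and leave the other parts in the bin and the things on the bench where they are.

Things in the scene. Friction and masses are not known exactly. Their poses are not given: they have to be found in the camera images.
- washhead: The part to show: black bar 115 long x 26 wide x 24 mm tall, its last 20 mm bright blue, on eight steel needles (4 mm thick, 14 mm long) pointing down; about 130 g. It starts standing on its needles on the bin floor. Origin: middle of the needle-tip plane. x: along the bar to the blue end (bar from x = -55 to 60 mm); y: across it; z: from tips to flat top (bar from z = 14 to 38 mm).
- blue_end (a point): Centre of the wash head's blue end face, 60 mm along x and 26 mm up from the head's origin; axes as the head's.
- bin: Grey open parts bin, fixed to the bench, outside 220 (x) x 310 (y) x 42 mm high, walls 4 mm, floor 4 mm. Origin: centre of its underside, on the bench. Four parts lie in it side by side along y, about 72 mm apart, in any order, each with its x axis roughly along the bin's x.
- reader: Inspection camera stand, fixed to the bench: grey base 150 (x) x 180 (y) x 12 mm, two white cheeks up to 87 mm; between them the white camera head, 90 x 132 x 44 mm, on a level stiff hinge 65 mm above the bench, tilted 0.3 to 0.6 rad from looking straight up towards the stand's -x side (the robot's side). Origin: centre of its underside.
- glass (a point): Middle of the camera's black glass (66 x 100 mm, long side along y) on the head's upper face. z: straight out of the glass; y: along the glass's long side towards the bright blue mark (60 x 11 mm bar beside the glass); x: across it, upwards along the slope, away from the robot.
- focus (a point): The point in the air 120 mm straight out from the middle of the glass, about 180 to 205 mm above the bench, where the middle of the needle tips (the wash head's origin) shall be. Axes as the glass: the head's z is to lie along z here, the head's x along y here.
- otherhead: Another wash head in the bin, same shape and size but with an orange end; leave it. Origin as the wash head.
- clampbar: Aluminium clamp bar in the bin, 100 x 20 x 14 mm with two black knobs on top (28 mm tall in all); leave it. Origin: centre of its underside.
- cap: White screw cap in the bin, 48 mm across, 24 mm tall; leave it. Origin: centre of its underside.
- jar: Amber jar on the bench behind, 64 mm across, 75 mm tall; leave it. Origin: centre of its underside.
- beaker: Glass beaker on the bench behind, 72 mm across, 85 mm tall; leave it. Origin: centre of its underside.
- tipbox: Blue pipette-tip box with clear top on the bench behind, 85 x 125 x 56 mm; leave it. Origin: centre of its underside.
- driver: Red-handled screwdriver lying on the bench at the robot's left; leave it.
There are look-alikes about, which are no part of the job. Leave any green or pink look-alike of the washhead alone.

How it is judged:
By the outcome, as a careful person would: the job done as asked, in the order asked, and still so for the second after the job is handed in, while the arm keeps its last pose, push and grip.
It also fails if it takes over 48 s, if anything falls off the work surface, if the arm or the gripper's body presses on something with over 40 N, if the wrist force passes 120 N, or if a joint passes its speed limit or range.

ROBOT

A 6-joint arm with a two-finger parallel gripper is mounted at the origin on the work surface. World frame = base frame: x ahead of the robot, y to its left, z up, the work surface at z = 0. Lengths are in m, angles in rad, forces in N, time in s.
With the tool pointing down it reaches from about 0.25 to 0.725 m from the base axis. Payload 4 kg.
Tool frame: the origin (TCP) lies on the centre line of the jaws, within the pads' length; the fingertips stand 17 mm ahead of it and the grasp point (between the pads) lies 2 mm behind it; z points along the fingers, y is the line along which they close (so a half turn about z gives the same grasp; the last joint's range is limited). The gripper opens to 85 mm and grips with 20 to 120 N. Pads are 22 mm wide; open, the fingers measure 114 mm over their backs; the gripper's body (76 mm by 85 mm) begins 54 mm behind the grasp point. The pads swing forward as they close: fully open they stand 13 mm farther back than shut.
Start: joints at [1.108, 0.241, 0.005, 1.335, 0, 1.571], TCP at [0.223, 0.447, 0.227] pointing down, gripper open.
Joint ranges: [-2.72, 2.72], [-1.05, 1.87], [-1.09, 1.28], [-1.99, 2.15], [-1.42, 1.44], [-3.14, 3.14]. Speed limits (rad/s): [2.79, 2.79, 3.14, 3.14, 3.14, 3.14].

INTERFACE

Orientations are given as a unit quaternion [x, y, z, w].
In Python, from workcell import get_obs, imaging, order gives the robot as it stands.
- The arm moves only by the tool apply_moves, never from a script. Its argument "targets" is a list that holds one entry, the list of rows, each a list of 5 numbers: the shift along the world's x, y, z in units of 40 mm (1.0 is 40 mm), then the turn about the world's z in degrees, then the gripper command: -1 is shut, 1 is fully open, values between are in proportion. In form: [[[dx, dy, dz, turn, fingers], ...]]. A call has 1 to 8 rows; each row shifts and turns the commanded pose from where the row before left it; what a row does not reach is not made up. A row lasts 1/12 s, in which the tool goes at most 41.7 mm and 7.16 degrees, less where a joint would pass 70% of its speed; a pose out of reach is approached as far as the arm can. A call is refused whole if a number of a shift passes 1 or a number of a turn 7.16, either way. A call with a gripper value outside its range is refused whole. The fingers move at their own pace and stop on an object; the grip force is fixed at half the most. Time passes only in rows, so rows that do not move let the fingers close. It gives the time, the measured TCP pose, the force, the opening and the grip force at its end, in the units of the state.
- get_obs(): the state, without advancing time (a new reading comes with each control period).
- imaging.camera(name): name is "scene" or "side" or "wrist"; returns (picture, depth): 384x512x3 uint8, blue, green, red; 384x512 float32, m along the optical axis (not along the pixel's ray), 0 where there is no reading.
- imaging.get_calibration(name): a dict with "camera_matrix" (3x3 intrinsics, pixels), "eye" and "rotation" of the camera in the world; the wrist camera has in their place "hand_eye" (4x4, takes a point from camera to tool coordinates, whose origin is the TCP and whose axes are the flange's). Camera axes: x right, y down, z forward; pixel columns grow to the right and rows downward; lengths in m; the calibration is good to about 2 mm. The wrist camera is an equidistant fisheye: a pixel r from the principal point sees the ray r / f radians off the axis. A picture is of the moment at which its call begins: read the wrist's pose just before it. get_calibration takes no time and is no camera call.
- order.job_done(): hands the job in; it is judged then, once.
The state is a dict: "clock": time; "joint_pos": joint angles; "joint_vel": joint speeds; "tau": joint torques, N m; "eef_pos": TCP position; "tool_rot": TCP orientation; "ft_force": force on the tool from outside, world axes, zero at the start; "ft_torque": the same for the moment, N m; "grip_width": finger opening in m; "grasp_force": force on a finger pad.
Only numpy, scipy, OpenCV 4.12 (cv2) and the standard library are available. Lean on these libraries where they do the work, as an engineer would, in place of code of your own. Each camera call takes 0.05 s, during which the arm holds its last target. There are 200 camera calls.

## Working session

There is one attempt and no reset: what is moved stays moved. The work goes in short steps, Python scripts to look and compute and a tool call to move; the robot and the scene stay as the last step left them, time stands still between calls to the robot, and variables do not carry over. Pictures are saved under pics/ and viewed, at most 10 in all, crops included, and the job is handed in when it is done.

Besides the shell and the picture viewer there is one more tool, called after "Emit:" as name([rows], argument=value, ...), one row to a line, values as JSON. apply_moves: Moves the arm, as the interface text tells. Its arguments: {"type":"object","properties":{"targets":{"type":"array","items":{"type":"array","items":{"type":"array","items":{"type":"number"}}}}},"required":["targets"]}

```bash
ls; mkdir -p pics; python3 - <<'E'
from workcell import get_obs, imaging
import cv2,numpy as np
print(get_obs())
a=[]
for n in("scene","side","wrist"):
    c=imaging.get_calibration(n);print(n,{k:np.round(v,4).tolist() for k,v in c.items() if not isinstance(v,str)})
    p,d=imaging.camera(n);np.savez(f"pics/{n}0.npz",p=p,d=d);cv2.imwrite(f"pics/{n}0.png",p);a.append(p)
E
```

```text
pics
{'clock': 0.0, 'joint_pos': array([1.10798699e+00, 2.41400922e-01, 3.70646519e-03, 1.33517547e+00,
       6.72046080e-06, 1.57077041e+00]), 'joint_vel': array([ 0.00127827,  0.00149286,  0.00104719, -0.00023569,  0.00064336,
       -0.00105723]), 'tau': array([-1.67467751e-03, -3.72320044e+01,  2.52406007e+01,  1.69341214e-02,
       -1.07544313e-04,  1.16248813e-05]), 'eef_pos': array([0.22294415, 0.44682895, 0.22601219]), 'tool_rot': array([ 2.29332242e-01,  9.73347650e-01, -1.00839114e-03, -2.41068743e-04]), 'ft_force': array([-0.68956579,  0.39260072, -0.49311596]), 'ft_torque': array([ 0.01520694,  0.00310803, -0.00792137]), 'grasp_force': 0.0, 'grip_width': 0.08528477393853089}
scene {'camera_matrix': [[434.9137, 0.0, 247.3038], [0.0, 434.9137, 197.4566], [0.0, 0.0, 1.0]], 'eye': [1.4081, 0.0188, 1.0335], 'rotation': [0.6643, 0.6415, -0.2709, -0.2717]}
side {'camera_matrix': [[351.1385, 0.0, 250.9071], [0.0, 351.1385, 191.2048], [0.0, 0.0, 1.0]], 'eye': [0.2421, -0.6554, 1.0762], 'rotation': [0.9247, -0.1926, 0.0609, -0.3227]}
wrist {'camera_matrix': [[297.3186, 0.0, 254.6419], [0.0, 297.3186, 192.079], [0.0, 0.0, 1.0]], 'hand_eye': [[-0.0002, -0.9469, -0.3214, 0.083], [1.0, -0.0003, 0.0004, 0.0004], [-0.0005, -0.3214, 0.9469, -0.1474], [0.0, 0.0, 0.0, 1.0]]}
```

View pics/scene0.png

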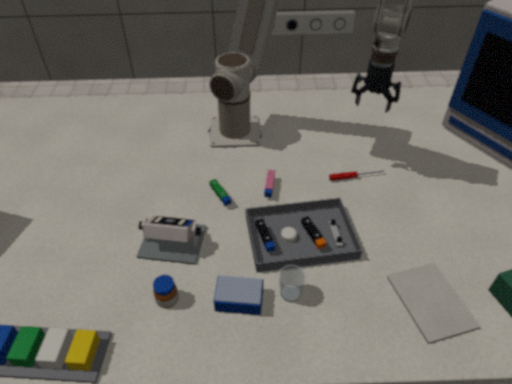

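View pics/side0.png

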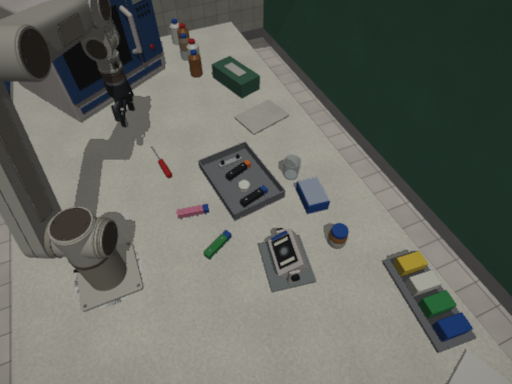

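View pics/wrist0.png

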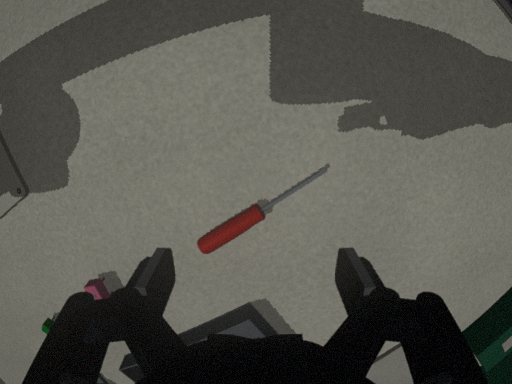

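```bash
cat > h.py <<'E'
import numpy as np,cv2
from scipy.spatial.transform import Rotation as R
from workcell import get_obs, imaging
def cal(n):
    c=imaging.get_calibration(n);K=np.array(c['camera_matrix'])
    if n=='wrist':
        o=get_obs();T=np.eye(4);T[:3,:3]=R.from_quat(o['tool_rot']).as_matrix();T[:3,3]=o['eef_pos']
        M=T@np.array(c['hand_eye']);return K,M[:3,3],M[:3,:3]
    r=np.array(c['rotation']);return K,np.array(c['eye']),(R.from_quat(r).as_matrix() if r.size==4 else r)
def rays(n,uv,c=None):
    K,e,r=c or cal(n);uv=np.atleast_2d(uv).astype(float)
    x=(uv-K[:2,2])/[K[0,0],K[1,1]]
    if n=='wrist':
        t=np.linalg.norm(x,axis=1);d=np.c_[x*np.sinc(t/np.pi)[:,None],np.cos(t)]
    else: d=np.c_[x,np.ones(len(x))]
    return e,d@r.T
def plane(n,uv,z,c=None):
    e,d=rays(n,uv,c);return e+d*((z-e[2])/d[:,2])[:,None]
def cloud(n,d,c=None):
    v,u=np.mgrid[:384,:512];e,r=rays(n,np.c_[u.ravel(),v.ravel()],c)
    K,_,Rm=c or cal(n);zc=r@Rm[:,2]
    P=e+r*(d.ravel()/zc)[:,None];P[d.ravel()==0]=np.nan
    return P.reshape(384,512,3)
E
python3 - <<'E'
from h import *
for n,pts in(("scene",[(264,236),(268,246),(260,226),(174,240),(186,225),(302,234),(146,220)]),("side",[(253,196),(266,188),(285,255),(287,270),(243,180)])):
    z=np.load(f"pics/{n}0.npz");P=cloud(n,z['d'])
    for u,v in pts: print(n,u,v,P[v,u].round(3),z['p'][v,u])
s=np.load("pics/side0.npz")['p'];c=np.load("pics/scene0.npz")['p']
a=cv2.resize(s[140:300,190:350],(400,400),interpolation=cv2.INTER_CUBIC);b=cv2.resize(c[170:290,130:290][:,:],(533,400),interpolation=cv2.INTER_CUBIC)[:,:400]
cv2.imwrite("pics/z1.png",np.hstack([a,b]))
E
```

```text
scene 264 236 [0.574 0.082 0.039] [23 20 25]
scene 268 246 [0.615 0.092 0.042] [108  53  24]
scene 260 226 [0.534 0.073 0.039] [16 15  9]
scene 174 240 [ 0.605 -0.178  0.071] [ 91  96 101]
scene 186 225 [ 0.571 -0.143  0.095] [94 58 44]
scene 302 234 [0.543 0.202 0.007] [91 91 89]
scene 146 220 [ 0.539 -0.264  0.086] [107 111 117]
side 253 196 [0.553 0.078 0.04 ] [28 28 28]
side 266 188 [0.613 0.091 0.043] [112  65  39]
side 285 255 [ 0.538 -0.209  0.086] [41 40 39]
side 287 270 [ 0.523 -0.255  0.08 ] [128 132 138]
side 243 180 [0.552 0.173 0.03 ] [147 156 156]
```

View pics/z1.png

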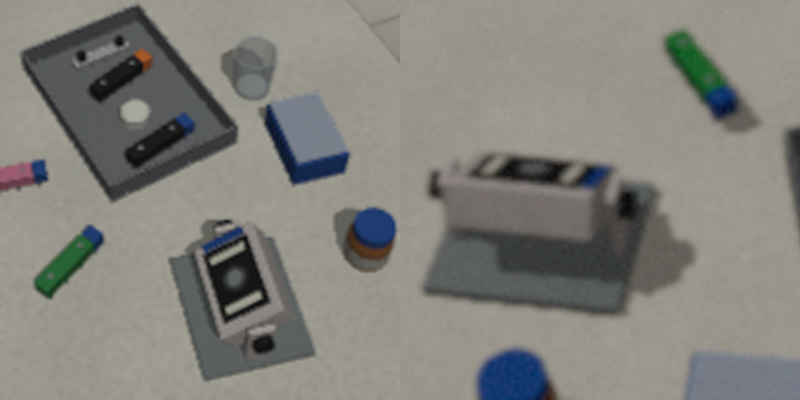

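Candidates: black bar with blue cap, scene (264,236) and side (253,196), in the bin. Orange-capped bar at (314,233), green at (220,192) and pink at (269,183), both outside the bin. The crop confirms the blue-capped black one. The reader's blue mark is on the +y side of its glass. The moves only give yaw, so I'll first go over the bin and see what the arm does near its reach limit.

Emit:
apply_moves([
  [[0.63,-0.7,0.1,3.1,1],[0.63,-0.7,0.1,3.1,1],[0.63,-0.7,0.1,3.1,1],[0.63,-0.7,0.1,3.1,1],[0.63,-0.7,0.1,3.1,1],[0.63,-0.7,0.1,3.1,1],[0.63,-0.7,0.1,3.1,1],[0.63,-0.7,0.1,3.1,1]],
])

```text
clock: 0.82
eef_pos: [0.4255, 0.2217, 0.2589]
tool_rot: [0.014, 1.0, -0.0, -0.0]
ft_force: [-0.0, 1.7, -0.6]
grip_width: 0.0853
grasp_force: 0.0
```

Emit:
apply_moves([
  [[0.63,-0.7,0.1,3.1,1],[0.63,-0.7,0.1,3.1,1],[0.63,-0.7,0.1,3.1,1],[0.63,-0.7,0.1,3.1,1],[0.63,-0.7,0.1,3.1,1]],
])

```text
clock: 1.23
eef_pos: [0.5516, 0.0817, 0.2788]
tool_rot: [-0.121, 0.993, 0.0, -0.0]
ft_force: [1.6, 0.9, 0.4]
grip_width: 0.0854
grasp_force: 0.0
```

```bash
python3 - <<'E'
from h import *
o=get_obs();print(o['clock'],o['eef_pos'].round(4),o['tool_rot'].round(4),o['joint_pos'].round(3),o['ft_force'].round(2))
c=cal('wrist');p,d=imaging.camera("wrist");np.savez("pics/w1.npz",p=p,d=d);cv2.imwrite("pics/w1.png",p)
E
```

```text
1.2333 [0.5516 0.0817 0.2788] [-1.212e-01  9.926e-01  1.000e-04 -3.000e-04] [ 0.147  0.345  0.281  1.508  0.    -0.096] [1.64 0.94 0.44]
```

View pics/w1.png

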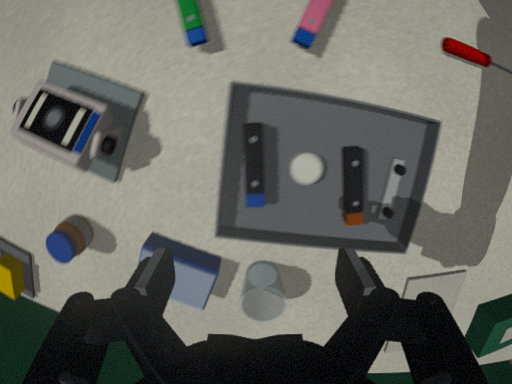

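The wrist picture shows the blue-capped black bar at (254,165), blue end at (255,200), and the reader at (65,115) with its blue mark at (90,130). Next, probe the reach limit outward at a safe height.

Emit:
apply_moves([
  [[0.95,0.14,0.2,0,1],[0.95,0.14,0.2,0,1],[0.95,0.14,0,0,1],[0.95,0.14,0,0,1],[0.95,0.14,0,0,1],[0.95,0.14,0,0,1]],
])

```text
clock: 1.78
eef_pos: [0.7459, 0.1123, 0.288]
tool_rot: [-0.12, 0.993, 0.0, 0.007]
ft_force: [94.5, 14.3, 27.1]
grip_width: 0.0854
grasp_force: 0.0
```

```bash
cat > st.py <<'E'
from h import *
o=get_obs();print(o['clock'],o['eef_pos'].round(4),o['tool_rot'].round(4),'z',R.from_quat(o['tool_rot']).as_matrix()[:,2].round(3),'y',R.from_quat(o['tool_rot']).as_matrix()[:,1].round(3),o['joint_pos'].round(3),o['ft_force'].round(2),o['grip_width'])
E
python3 st.py
```

```text
1.7833 [0.7459 0.1123 0.288 ] [-1.198e-01  9.928e-01  2.000e-04  7.300e-03] z [ 0.014  0.002 -1.   ] y [-0.238  0.971 -0.001] [ 0.149  0.902  1.276  1.93   0.    -0.091] [94.52 14.29 27.14] 0.08540240586405096
```

Emit:
apply_moves([
  [[0,0,0,0,1],[0.1,0.015,0,0,1],[0.1,0.015,0,0,1],[0.1,0.015,0,0,1]],
])

```text
clock: 2.12
eef_pos: [0.7512, 0.1131, 0.2875]
tool_rot: [-0.12, 0.993, 0.0, 0.014]
ft_force: [-0.4, 0.1, 1.0]
grip_width: 0.0856
grasp_force: 0.0
```

```bash
python3 st.py
```

```text
2.1167 [0.7512 0.1131 0.2875] [-1.200e-01  9.927e-01  4.000e-04  1.350e-02] z [ 0.027  0.004 -1.   ] y [-0.238  0.971 -0.002] [ 0.149  0.902  1.275  1.917  0.    -0.091] [-0.4   0.13  0.96] 0.08560520195686337
```

Emit:
apply_moves([
  [[0.2,0.03,0,0,1],[0.2,0.03,0,0,1],[0.2,0.03,0,0,1],[0.2,0.03,0,0,1],[0,0,0,0,1]],
])

```text
clock: 2.53
eef_pos: [0.7661, 0.1151, 0.2741]
tool_rot: [-0.12, 0.993, 0.001, 0.022]
ft_force: [0.0, 0.1, -0.1]
grip_width: 0.0852
grasp_force: 0.0
```

```bash
python3 st.py
```

```text
2.5333 [0.7661 0.1151 0.2741] [-1.199e-01  9.925e-01  6.000e-04  2.200e-02] z [ 0.043  0.007 -0.999] y [-0.238  0.971 -0.004] [ 0.149  0.92   1.275  1.882 -0.    -0.091] [ 0.    0.07 -0.13] 0.08520061547787877
```

Emit:
apply_moves([
  [[-0.2,-0.03,0,0,1],[-0.2,-0.03,0,0,1],[-0.3,-0.03,0,0,1],[-0.3,-0.03,0,0,1],[0,0,0,0,1]],
])

```text
clock: 2.95
eef_pos: [0.7238, 0.1101, 0.2753]
tool_rot: [-0.12, 0.993, 0.001, 0.021]
ft_force: [0.5, 0.1, -0.2]
grip_width: 0.0853
grasp_force: 0.0
```

```bash
python3 st.py
```

```text
2.95 [0.7238 0.1101 0.2753] [-1.200e-01  9.926e-01  6.000e-04  2.100e-02] z [ 0.042  0.006 -0.999] y [-0.238  0.971 -0.004] [ 0.151  0.736  0.917  1.709 -0.    -0.09 ] [ 0.5   0.09 -0.16] 0.08528432565531235
```

Tilt gained by pushing past the reach limit persists after moving back in, so the tool can be pitched that way. It needs to be vertical for grasping, so I'll turn by 180°, which flips the tilt, and cancel it with a small push. I'll measure the bar meanwhile.

Emit:
apply_moves([
  [[0.2,0.03,0,-7.1,1],[0.2,0.03,0,-7.1,1],[0,0,0,-7.1,1],[0,0,0,-7.1,1],[0,0,0,-7.1,1],[0,0,0,-7.1,1],[0,0,0,-7.1,1],[0,0,0,-7.1,1]],
])

```text
clock: 3.62
eef_pos: [0.7426, 0.1128, 0.2745]
tool_rot: [0.369, 0.929, -0.009, 0.02]
ft_force: [-0.1, -1.2, 0.5]
grip_width: 0.0851
grasp_force: 0.0
```

Emit:
apply_moves([
  [[0,0,0,-7.1,1],[0,0,0,-7.1,1],[0,0,0,-7.1,1],[0,0,0,-7.1,1],[0,0,0,-7.1,1],[0,0,0,-7.1,1],[0,0,0,-7.1,1],[0,0,0,-7.1,1]],
])

```text
clock: 4.28
eef_pos: [0.7411, 0.1126, 0.2733]
tool_rot: [0.767, 0.642, -0.018, 0.012]
ft_force: [-9.1, -1.6, 4.6]
grip_width: 0.0857
grasp_force: 0.0
```

Emit:
apply_moves([
  [[0,0,0,-7.1,1],[0,0,0,-7.1,1],[0,0,0,-7.1,1],[0,0,0,-7.1,1],[0,0,0,-7.1,1],[0,0,0,-7.1,1],[0,0,0,-7.1,1],[0,0,0,-7.1,1]],
])

```text
clock: 4.95
eef_pos: [0.7356, 0.1116, 0.2693]
tool_rot: [0.98, 0.2, -0.019, 0.004]
ft_force: [-0.0, -0.4, -0.4]
grip_width: 0.085
grasp_force: 0.0
```

```bash
python3 st.py
python3 - <<'E'
from h import *
z=np.load('pics/w1.npz');p=z['p'];d=z['d']
T=np.eye(4);T[:3,:3]=R.from_quat([-.1212,.9926,.0001,-.0003]).as_matrix();T[:3,3]=[.5516,.0817,.2788]
M=T@np.array(imaging.get_calibration('wrist')['hand_eye']);c=(cal('wrist')[0],M[:3,3],M[:3,:3])
hsv=cv2.cvtColor(p,cv2.COLOR_BGR2HSV);P=cloud('wrist',d,c)
roi=np.zeros(p.shape[:2],bool);roi[100:225,235:280]=1
dark=(hsv[...,2]<55)&roi; blue=(hsv[...,0]>100)&(hsv[...,0]<130)&(hsv[...,1]>140)&roi
for n,m in(('all',dark|blue),('blue',blue)):
    m=cv2.morphologyEx(m.astype(np.uint8),cv2.MORPH_OPEN,np.ones((3,3)))
    k,l,s,_=cv2.connectedComponentsWithStats(m);i=1+s[1:,4].argmax();m=l==i
    v,u=np.nonzero(m);print(n,s[i],'zmed',np.nanmedian(P[m][:,2]))
    Q=P[m];Q=Q[Q[:,2]>.036];print('topdepth n',len(Q),cv2.minAreaRect((Q[:,:2]*1000).astype(np.float32)))
    X=plane('wrist',np.c_[u,v],.042,c)[:,:2];r=cv2.minAreaRect((X*1000).astype(np.float32));print('rect mm',r)
# bin floor z check, reader cloud
print('floor',P[150,290],P[215,300])
np.save('pics/P1.npy',P)
E
```

```text
4.95 [0.7356 0.1116 0.2693] [ 0.9797  0.1996 -0.0192  0.004 ] z [-0.036 -0.015 -0.999] y [ 0.391 -0.92   0.   ] [ 0.155  0.927  1.275  1.958 -0.01   2.894] [-0.01 -0.4  -0.36] 0.08502307318537011
all [ 242  123   23   70 1269] zmed 0.04243442052228935
topdepth n 1192 ((552.207763671875, 81.31687927246094), (94.23189544677734, 24.905881881713867), 14.388385772705078)
rect mm ((552.44384765625, 79.41267395019531), (93.95353698730469, 28.699338912963867), 14.372381210327148)
blue [247 194  17  13 207] zmed 0.04234679088595791
topdepth n 203 ((608.714111328125, 95.81233978271484), (18.359893798828125, 22.238786697387695), 14.60383415222168)
rect mm ((608.7208251953125, 95.8709487915039), (17.62537384033203, 22.1669921875), 13.924036026000977)
floor [0.53525808 0.12974897 0.00489217] [0.62992785 0.17342099 0.00327534]
```

Emit:
apply_moves([
  [[0,0,0,-4.3,1],[0,0,0,-4.3,1],[0.3,0.045,0.1,0,1],[0.3,0.045,0.1,0,1],[0.3,0.045,0.1,0,1],[0.3,0.045,0.1,0,1],[0,0,0,0,1]],
])

```text
clock: 5.53
eef_pos: [0.752, 0.114, 0.2669]
tool_rot: [0.992, 0.129, -0.0, 0.002]
ft_force: [-0.6, -0.4, 0.3]
grip_width: 0.0853
grasp_force: 0.0
```

```bash
python3 st.py
python3 - <<'E'
import numpy as np,cv2
P=np.load('pics/P1.npy');p=np.load('pics/w1.npz')['p']
print('cap',P[168,307],'bin wall L top', [P[v,u].round(3).tolist() for u,v in((234,90),(234,88),(230,150),(227,150),(220,232))])
# glass region
for u,v in((55,118),(35,105),(30,125),(75,125),(65,140),(90,130),(20,110)): print(u,v,P[v,u].round(3),p[v,u])
E
```

```text
5.5333 [0.752  0.114  0.2669] [ 9.916e-01  1.291e-01 -1.000e-04  2.300e-03] z [ 0.    -0.005 -1.   ] y [ 0.256 -0.967  0.005] [ 0.152  0.929  1.275  1.917 -0.005  3.035] [-0.63 -0.45  0.28] 0.08530291030284894
cap [0.55023108 0.15602675 0.02811017] bin wall L top [[0.471, 0.034, 0.036], [0.469, 0.033, 0.038], [0.557, 0.046, 0.003], [0.552, 0.043, 0.029], [0.672, 0.059, 0.035]]
55 118 [ 0.545 -0.192  0.089] [98 95 90]
35 105 [ 0.533 -0.236  0.084] [112 126 125]
30 125 [ 0.559 -0.23   0.099] [84 98 96]
75 125 [ 0.55  -0.159  0.086] [148 163 164]
65 140 [ 0.569 -0.165  0.099] [145 161 164]
90 130 [ 0.552 -0.133  0.087] [104  44   6]
20 110 [ 0.544 -0.266  0.085] [78 78 81]
```

Emit:
apply_moves([
  [[-0.4,-0.06,-0.2,0,-0.15],[-0.65,-0.1,-0.4,0,-0.15],[-0.7,-0.11,-0.45,0,-0.15],[-0.7,-0.11,-0.45,0,-0.15],[-0.7,-0.11,-0.45,0,-0.15],[-0.65,-0.1,-0.4,0,-0.15],[-0.55,-0.08,-0.35,0,-0.15],[-0.25,-0.03,-0.2,-0.4,-0.15]],
])

```text
clock: 6.2
eef_pos: [0.5796, 0.0878, 0.1596]
tool_rot: [0.992, 0.125, -0.001, 0.002]
ft_force: [-0.6, 0.2, 0.3]
grip_width: 0.0359
grasp_force: 0.0
```

Emit:
apply_moves([
  [[0,0,0,0,-0.15]],
])

```text
clock: 6.28
eef_pos: [0.5798, 0.0879, 0.1593]
tool_rot: [0.992, 0.125, -0.002, 0.002]
ft_force: [-0.3, -0.3, -0.8]
grip_width: 0.0366
grasp_force: 0.0
```

```bash
python3 st.py
python3 - <<'E'
from h import *
c=cal('wrist');p,d=imaging.camera("wrist");np.savez("pics/w2.npz",p=p,d=d);cv2.imwrite("pics/w2.png",p)
P=cloud('wrist',d,c);hsv=cv2.cvtColor(p,cv2.COLOR_BGR2HSV)
m=(P[...,2]>.036)&(P[...,2]<.048)&(abs(P[...,0]-.56)<.09)&(abs(P[...,1]-.085)<.035)
b=m&(hsv[...,0]>100)&(hsv[...,0]<130)&(hsv[...,1]>140)
k=m&(hsv[...,2]<70)
for M in(k,b): print(M.sum(),cv2.minAreaRect((P[M][:,:2]*1000).astype(np.float32)),np.nanmedian(P[M][:,2]), P[M].mean(0))
E
```

```text
6.2833 [0.5798 0.0879 0.1593] [ 0.9921  0.1255 -0.0019  0.0023] z [-0.003 -0.005 -1.   ] y [ 0.249 -0.968  0.004] [ 0.153  0.449  0.127  1.252 -0.005  3.043] [-0.3  -0.34 -0.81] 0.036599670956355836
2351 ((578.5995483398438, 81.18074798583984), (56.05524444580078, 146.3606719970703), 84.88047790527344) 0.04238032017195237 [0.55709122 0.08391932 0.04229496]
609 ((607.519287109375, 98.94331359863281), (20.39059066772461, 24.570331573486328), 14.743221282958984) 0.04233417544522411 [0.60838526 0.09900129 0.04219393]
```

View pics/w2.png

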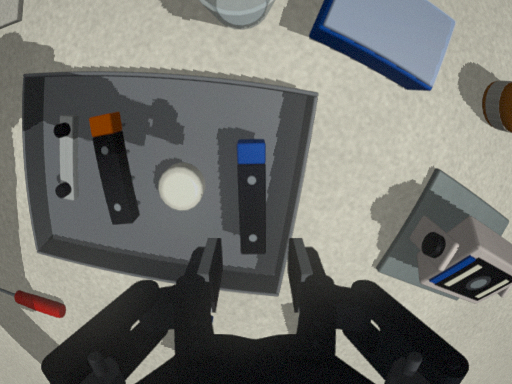

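The wrist view shows the bar at (252,195) between the fingers' lines at u≈210–295, yaw matching, blue end away. Descend.

Emit:
apply_moves([
  [[-0.15,-0.01,-0.2,0,-0.15],[-0.15,-0.01,-0.5,0,-0.15],[0,0,-0.6,0,-0.15],[0,0,-0.6,0,-0.15],[0,0,-0.5,0,-0.15],[0,0,-0.4,0,-0.15],[0,0,-0.25,0,-0.15],[0,0,-0.15,0,-0.15]],
])

```text
clock: 7.0
eef_pos: [0.5719, 0.0877, 0.0312]
tool_rot: [0.992, 0.125, -0.0, 0.002]
ft_force: [-0.4, -0.3, -0.1]
grip_width: 0.0361
grasp_force: 0.0
```

Emit:
apply_moves([
  [[0,0,0,0,-0.15],[0,0,0,0,-0.3],[0,0,0,0,-0.4],[0,0,0,0,-1],[0,0,0,0,-1],[0,0,0,0,-1]],
])

```text
clock: 7.5
eef_pos: [0.5716, 0.0876, 0.0331]
tool_rot: [0.992, 0.125, 0.001, 0.002]
ft_force: [0.9, -0.4, 3.6]
grip_width: 0.0233
grasp_force: 59.1
```

```bash
python3 st.py
```

```text
7.5 [0.5716 0.0876 0.0331] [0.9921 0.1253 0.001  0.0022] z [ 0.003 -0.004 -1.   ] y [ 0.249 -0.969  0.005] [ 0.155  0.542 -0.078  0.949 -0.004  3.045] [ 0.9  -0.4   3.59] 0.023284003147440335
```

Emit:
apply_moves([
  [[0,0,0.2,0,-1],[0,0,0.5,0,-1],[0,0,0.7,0,-1],[0,0,0.8,0,-1],[0,0,0.8,3,-1],[0.2,-0.1,0.7,6,-1],[0.4,-0.25,0.7,7,-1],[0.4,-0.25,0.6,7,-1]],
])

```text
clock: 8.17
eef_pos: [0.6098, 0.0635, 0.2345]
tool_rot: [0.946, 0.324, 0.0, 0.002]
ft_force: [0.9, 0.3, -0.8]
grip_width: 0.0234
grasp_force: 59.0
```

Emit:
apply_moves([
  [[0.4,-0.25,0.5,7,-1],[0.4,-0.25,0.3,7,-1],[0.4,-0.25,0.2,7,-1],[0.4,-0.25,0.2,7,-1],[0.4,-0.25,0.2,7,-1],[0.2,-0.25,0,7,-1],[0.1,-0.1,0,7,-1],[0,0,0,3.6,-1]],
])

```text
clock: 8.83
eef_pos: [0.7023, -0.0022, 0.2866]
tool_rot: [0.706, 0.708, -0.0, 0.002]
ft_force: [-0.8, 0.4, -2.0]
grip_width: 0.0236
grasp_force: 59.1
```

```bash
python3 st.py; python3 - <<'E'
from h import *
c=cal('wrist');p,d=imaging.camera("wrist");np.savez("pics/w3.npz",p=p,d=d);
s,ds=imaging.camera("side");np.savez("pics/s3.npz",p=s,d=ds)
cv2.imwrite("pics/w3.png",np.hstack([cv2.resize(p,(400,300)),cv2.resize(s,(400,300))]))
E
```

```text
8.8333 [ 0.7023 -0.0022  0.2866] [ 7.060e-01  7.082e-01 -1.000e-04  1.700e-03] z [ 0.002 -0.003 -1.   ] y [1.    0.003 0.002] [-0.002  0.7    0.88   1.748 -0.002  1.566] [-0.84  0.42 -1.96] 0.023572173089475484
```

View pics/w3.png

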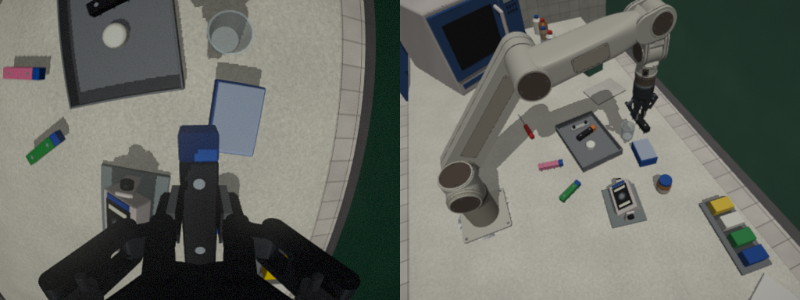

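```bash
cat > gl.py <<'E'
from h import *
def wc(q,t):
    T=np.eye(4);T[:3,:3]=R.from_quat(q/np.linalg.norm(q)).as_matrix();T[:3,3]=t
    M=T@np.array(imaging.get_calibration('wrist')['hand_eye']);return cal('wrist')[0],M[:3,3],M[:3,:3]
src=[('scene','scene0',None),('side','side0',None),('side','s3',None),('wrist','w1',wc(np.array([-.1212,.9926,.0001,-.0003]),[.5516,.0817,.2788])),('wrist','w2',wc(np.array([.9921,.1255,-.0019,.0023]),[.5798,.0879,.1593])),('wrist','w3',wc(np.array([.7060,.7082,-.0001,.0017]),[.7023,-.0022,.2866]))]
for n,f,c in src:
    z=np.load(f'pics/{f}.npz');p=z['p'];P=cloud(n,z['d'],c)
    box=(abs(P[...,0]-.54)<.075)&(abs(P[...,1]+.2)<.085)&(P[...,2]>.055)&(P[...,2]<.125)
    Q=P[box]
    if len(Q)<60: print(f,'few',len(Q));continue
    # RANSAC plane facing up/-x
    rng=np.random.default_rng(0);best=None
    for _ in range(400):
        a=Q[rng.choice(len(Q),3,False)];nn=np.cross(a[1]-a[0],a[2]-a[0]);l=np.linalg.norm(nn)
        if l<1e-5: continue
        nn/=l;nn*=np.sign(nn[2])
        if nn[2]<.75 or nn[0]>-.2: continue
        i=abs((Q-a[0])@nn)<.0025
        if best is None or i.sum()>best.sum(): best=i
    if best is None: print(f,'none');continue
    q=Q[best];m=q.mean(0);nn=np.linalg.svd(q-m)[2][2];nn*=np.sign(nn[2])
    hsv=cv2.cvtColor(p,cv2.COLOR_BGR2HSV)
    on=box&(abs((P-m)@nn)<.005)
    bl=on&(hsv[...,0]>100)&(hsv[...,0]<130)&(hsv[...,1]>140)
    # face coords
    ex=np.cross([0,1,0],nn);ex/=np.linalg.norm(ex);ey=np.cross(nn,ex)
    F=lambda M:np.c_[(P[M]-m)@ex,(P[M]-m)@ey]*1000
    r=cv2.minAreaRect(F(on).astype(np.float32));rb=cv2.minAreaRect(F(bl).astype(np.float32)) if bl.sum()>5 else None
    cen=m+(ex*r[0][0]+ey*r[0][1])/1000
    bm=np.median(P[bl],axis=0) if bl.sum()>5 else None
    print(f,len(Q),best.sum(),'n',nn.round(3),'tilt',np.arctan2(-nn[0],nn[2]).round(3),'rect',np.round(r[1],1),round(r[2],1),'cen',cen.round(4),'mark',bl.sum(),None if bm is None else bm.round(4),rb and np.round(rb[1]+(rb[2],),1))
E
python3 gl.py
```

```text
scene0 1211 394 n [-0.46   0.057  0.886] tilt 0.479 rect [158.9  94.1] 81.7 cen [ 0.5456 -0.1931  0.0867] mark 17 [ 0.5531 -0.1407  0.0865] [11.6 29.9 82. ]
side0 1325 786 n [-0.489  0.077  0.869] tilt 0.513 rect [162.3  89.9] 81.3 cen [ 0.5407 -0.1953  0.0848] mark 40 [ 0.5504 -0.1367  0.0839] [10.1 54.6 80.2]
s3 1325 749 n [-0.485  0.071  0.872] tilt 0.508 rect [161.1  90.7] 80.8 cen [ 0.541  -0.1957  0.0848] mark 39 [ 0.5488 -0.1373  0.0849] [ 9.7 53.7 79.7]
w1 5892 4470 n [-0.486  0.081  0.87 ] tilt 0.509 rect [160.2  90.2] 81.2 cen [ 0.543  -0.1934  0.0857] mark 356 [ 0.5535 -0.139   0.0883] [111.8  55.2  80.7]
w2 5407 2895 n [-0.492  0.097  0.865] tilt 0.517 rect [159.7  90.4] 81.1 cen [ 0.5442 -0.1928  0.086 ] mark 345 [ 0.5569 -0.1365  0.088 ] [98.4 62.3 82.9]
w3 2370 1232 n [-0.493  0.095  0.865] tilt 0.518 rect [150.8  91.7] 59.9 cen [ 0.5318 -0.1828  0.078 ] mark 164 [ 0.5587 -0.1367  0.0902] [13.6 55.7 81.6]
```

```bash
cat >> gl.py <<'E'
print('--')
nn=np.array([-.488,.080,.869]);nn/=np.linalg.norm(nn);ey=np.array([.162,.987,0]);ex=np.cross(ey,nn);ex/=np.linalg.norm(ex);ey=np.cross(nn,ex)
for n,f,c in src[:5]:
    z=np.load(f'pics/{f}.npz');p=z['p'];P=cloud(n,z['d'],c);hsv=cv2.cvtColor(p,cv2.COLOR_BGR2HSV)
    m0=np.array([.542,-.194,.0855])
    L=(P-m0);on=(abs(L@nn)<.008)&(abs(L@ey)<.075)&(abs(L@ex)<.05)
    off=np.nanmedian((L@nn)[on])
    dk=on&(abs(L@ey)<.062)&(abs(L@ex)<.042)&(hsv[...,2]<75)
    dk=cv2.morphologyEx(dk.astype(np.uint8),cv2.MORPH_CLOSE,np.ones((3,3)))
    k,l,s,_=cv2.connectedComponentsWithStats(dk);dk=l==1+s[1:,4].argmax()
    e,r=rays(n,np.argwhere(dk)[:,::-1],c);X=e+r*(((m0+nn*off-e)@nn)/(r@nn))[:,None]
    F=np.c_[(X-m0)@ex,(X-m0)@ey]*1000
    r=cv2.minAreaRect(F.astype(np.float32));print(f,dk.sum(),'off',off.round(4),'rect',np.round(r[1],1),round(r[2],1),'cen',(m0+nn*off+(ex*r[0][0]+ey*r[0][1])/1000).round(4), F.min(0).round(1),F.max(0).round(1))
E
python3 gl.py | sed -n '/--/,$p'
```

```text
--
scene0 123 off -0.001 rect [58.  57.1] 0.3 cen [ 0.5428 -0.1945  0.0849] [-28.4 -29. ] [29.5 28.3]
side0 414 off -0.0001 rect [99.9 64.9] 89.3 cen [ 0.5416 -0.1934  0.0851] [-32.8 -49.7] [32.1 50.6]
s3 401 off -0.0002 rect [97.3 64.3] 89.3 cen [ 0.5418 -0.1938  0.0852] [-32.6 -48.4] [32.1 49.1]
w1 1933 off -0.0002 rect [100.8  62.4] 89.0 cen [ 0.5452 -0.1949  0.0871] [-27.6 -51.2] [35.1 50.1]
w2 1295 off -0.0007 rect [102.8  66.3] 89.7 cen [ 0.5445 -0.1939  0.0861] [-30.9 -51. ] [35.7 52. ]
```

Glass centre ≈ (0.543,−0.194,0.086), tilt 0.518 rad, its long side at azimuth 80.7°. The focus is then ≈ (0.484,−0.184,0.190), and that height is in the stated range. Now tilt by pushing out at bearing 0.

Emit:
apply_moves([
  [[0.3,0,0.1,0,-1],[0.3,0,0.1,0,-1],[0.3,0,0.1,0,-1],[0.3,0,0.15,0,-1],[0.4,0,0.15,0,-1],[0.5,0,0.2,0,-1],[0.5,0,0.2,0,-1],[0.5,0,0.2,0,-1]],
])

```text
clock: 9.6
eef_pos: [0.7706, -0.0005, 0.3008]
tool_rot: [0.707, 0.707, 0.025, 0.026]
ft_force: [-0.1, 0.5, -0.8]
grip_width: 0.0234
grasp_force: 59.5
```

```bash
python3 st.py
```

```text
9.6 [ 7.706e-01 -5.000e-04  3.008e-01] [0.7068 0.7065 0.0249 0.0264] z [ 0.073 -0.002 -0.997] y [ 0.997 -0.     0.073] [ 0.     0.885  1.275  1.888 -0.002  1.571] [-0.13  0.53 -0.83] 0.023411151634472712
```

Emit:
apply_moves([
  [[0.6,0,0.3,0,-1],[0.6,0,0.3,0,-1],[0.6,0,0.3,0,-1],[0.6,0,0.3,0,-1]],
])

```text
clock: 9.93
eef_pos: [0.8006, -0.0007, 0.3055]
tool_rot: [0.705, 0.705, 0.052, 0.053]
ft_force: [0.4, -0.4, -1.6]
grip_width: 0.0235
grasp_force: 59.6
```

```bash
python3 st.py
```

```text
9.9333 [ 8.006e-01 -7.000e-04  3.055e-01] [0.7052 0.7051 0.0517 0.0532] z [ 0.148 -0.002 -0.989] y [0.989 0.    0.148] [ 0.     0.883  1.275  1.813 -0.002  1.571] [ 0.39 -0.4  -1.6 ] 0.023536064859601257
```

Emit:
apply_moves([
  [[0.7,0,0.35,0,-1],[0.8,0,0.4,0,-1],[0.8,0,0.4,0,-1],[0.8,0,0.4,0,-1],[0.8,0,0.4,0,-1],[0.8,0,0.4,0,-1]],
])

```text
clock: 10.43
eef_pos: [0.8632, -0.0007, 0.3179]
tool_rot: [0.699, 0.699, 0.106, 0.107]
ft_force: [0.7, -0.2, -1.5]
grip_width: 0.0233
grasp_force: 59.6
```

```bash
python3 st.py
```

```text
10.4333 [ 8.632e-01 -7.000e-04  3.179e-01] [0.699  0.6991 0.1058 0.1074] z [ 0.298 -0.002 -0.955] y [0.955 0.    0.298] [-0.     0.886  1.274  1.657 -0.002  1.57 ] [ 0.72 -0.22 -1.47] 0.023349708108037416
```

Emit:
apply_moves([
  [[0.8,0,0.4,0,-1],[0.8,0,0.4,0,-1],[0.8,0,0.4,0,-1],[0.8,0,0.4,0,-1],[0.8,0,0.4,0,-1],[0.8,0,0.4,0,-1],[0,0,0,0,-1]],
])

```text
clock: 11.02
eef_pos: [0.9293, -0.0008, 0.3341]
tool_rot: [0.688, 0.688, 0.162, 0.163]
ft_force: [0.1, 0.0, -0.8]
grip_width: 0.0232
grasp_force: 59.6
```

```bash
python3 st.py
```

```text
11.0167 [ 9.293e-01 -8.000e-04  3.341e-01] [0.6881 0.6883 0.1615 0.1632] z [ 0.447 -0.002 -0.895] y [0.895 0.001 0.447] [-0.     0.897  1.274  1.485 -0.002  1.57 ] [ 0.13  0.01 -0.77] 0.02323753849951059
```

Emit:
apply_moves([
  [[0.8,0,0.4,0,-1],[0.8,0,0.4,0,-1],[0.2,0,0.1,0,-1],[0,0,0,0,-1]],
])

```text
clock: 11.35
eef_pos: [0.9529, -0.0008, 0.3409]
tool_rot: [0.683, 0.683, 0.181, 0.183]
ft_force: [-0.3, 0.3, -1.7]
grip_width: 0.0234
grasp_force: 59.6
```

```bash
python3 st.py
```

```text
11.35 [ 9.529e-01 -8.000e-04  3.409e-01] [0.6831 0.6834 0.1813 0.1831] z [ 0.498 -0.002 -0.867] y [0.867 0.001 0.498] [-0.     0.903  1.274  1.421 -0.002  1.57 ] [-0.31  0.28 -1.68] 0.02338836136878595
```

Emit:
apply_moves([
  [[-0.3,-0.1,0,0,-1],[-0.6,-0.2,0,-0.7,-1],[-0.85,-0.3,-0.05,-0.8,-1],[-0.85,-0.3,-0.1,-0.8,-1],[-0.85,-0.3,-0.1,-0.8,-1],[-0.85,-0.3,-0.1,-0.8,-1],[-0.85,-0.3,-0.1,-0.8,-1],[-0.85,-0.3,-0.1,-0.8,-1]],
])

```text
clock: 12.02
eef_pos: [0.7135, -0.0841, 0.3198]
tool_rot: [0.715, 0.65, 0.173, 0.192]
ft_force: [-0.6, -1.8, -0.1]
grip_width: 0.0234
grasp_force: 59.6
```

Emit:
apply_moves([
  [[-0.85,-0.3,-0.1,-0.8,-1],[-0.85,-0.3,-0.1,-0.8,-1],[-0.85,-0.3,-0.1,-0.8,-1],[-0.85,-0.3,-0.1,-0.8,-1],[-0.8,-0.3,-0.1,-0.5,-1],[-0.6,-0.25,0,0,-1],[-0.3,-0.15,0,0,-1],[0,0,0,0,-1]],
])

```text
clock: 12.68
eef_pos: [0.5098, -0.1607, 0.3004]
tool_rot: [0.736, 0.626, 0.166, 0.198]
ft_force: [-0.5, -0.1, -2.2]
grip_width: 0.0233
grasp_force: 59.6
```

```bash
python3 st.py
```

```text
12.6833 [ 0.5098 -0.1607  0.3004] [0.736  0.6257 0.1662 0.1978] z [ 0.492 -0.083 -0.866] y [ 0.855 -0.139  0.499] [-0.361 -0.104 -0.319  0.841  0.096  1.397] [-0.5  -0.14 -2.16] 0.02334074330973995
```

Emit:
apply_moves([
  [[-0.2,-0.05,-0.3,0,-1],[-0.25,-0.07,-0.5,0,-1],[-0.25,-0.07,-0.5,0,-1],[-0.2,-0.05,-0.4,0,-1],[-0.05,0,-0.1,0,-1],[0,0,0,0,-1]],
])

```text
clock: 13.18
eef_pos: [0.4738, -0.1689, 0.2265]
tool_rot: [0.736, 0.627, 0.166, 0.196]
ft_force: [-0.9, -0.2, -2.2]
grip_width: 0.0236
grasp_force: 59.6
```

```bash
python3 st.py; python3 - <<'E'
from h import *
a=[]
for n in("scene","side","wrist"):
    p,d=imaging.camera(n);np.savez(f"pics/{n}4.npz",p=p,d=d);a.append(p)
cv2.imwrite("pics/v4.png",np.hstack([cv2.resize(a[0][150:310,90:250],(266,300)),cv2.resize(a[1][160:300,210:350],(266,300)),cv2.resize(a[2],(266,300))]))
E
```

```text
13.1833 [ 0.4738 -0.1689  0.2265] [0.7355 0.6269 0.1662 0.1961] z [ 0.49  -0.08  -0.868] y [ 0.857 -0.137  0.497] [-0.42  -0.118 -0.526  0.657  0.127  1.343] [-0.89 -0.19 -2.23] 0.02356839886501237
```

View pics/v4.png

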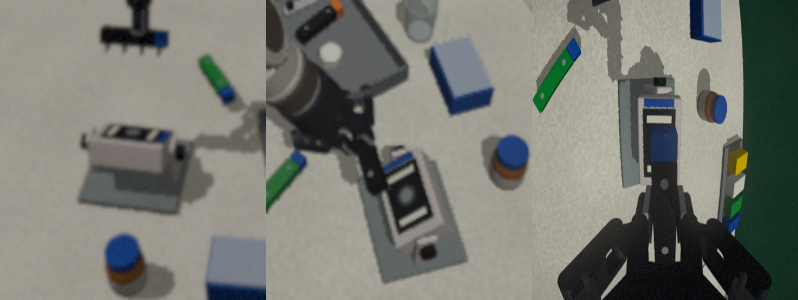

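```bash
cat > hd.py <<'E'
from h import *
import sys
o=get_obs();Rt=R.from_quat(o['tool_rot']).as_matrix();t=o['eef_pos'];c=cal('wrist');K=c[0]
f=sys.argv[1]
p,d=(lambda z:(z['p'],z['d']))(np.load(f'pics/wrist{f}.npz'))
P=cloud('wrist',d,c);L=(P-t)@Rt;h=cv2.cvtColor(p,cv2.COLOR_BGR2HSV)
near=(abs(L[...,1])<.03)&(L[...,2]>-.03)&(L[...,2]<.06)&(L[...,0]>.0)&(L[...,0]<.08)
b=near&(h[...,0]>100)&(h[...,0]<130)&(h[...,1]>120)
bt=L[b];print('blue px',b.sum(),'tool z quantiles',np.quantile(bt[:,2],[.05,.25,.5,.75,.95]).round(4))
k=near&(h[...,2]<70)&(L[...,2]<.02)
for nme,m in(('black',k),('blue',b)):
    Q=L[m];top=Q[Q[:,2]<np.quantile(Q[:,2],.6)]
    print(nme,len(top),'min',np.quantile(top,.01,axis=0).round(4),'max',np.quantile(top,.99,axis=0).round(4),'med',np.median(top,axis=0).round(4))
top=L[b];top=top[top[:,2]<np.quantile(top[:,2],.5)+.003]
print(cv2.minAreaRect((top[:,:2]*1000).astype(np.float32)))
# scene & side: blue cap pixels
for n in('scene','side'):
    p,d=(lambda z:(z['p'],z['d']))(np.load(f'pics/{n}{f}.npz'));P=cloud(n,d);L=(P-t)@Rt;h=cv2.cvtColor(p,cv2.COLOR_BGR2HSV)
    near=(np.linalg.norm(P-t,axis=2)<.11)&(L[...,2]>-.02)
    b=near&(h[...,0]>100)&(h[...,0]<130)&(h[...,1]>110)
    print(n,'blue',b.sum(),np.quantile(L[b],[.05,.5,.95],axis=0).round(4).tolist() if b.any() else '')
    k=near&(abs(L[...,1])<.03)&(h[...,2]<75)&(L[...,2]>.0)
    print(n,'dark',k.sum(),np.quantile(L[k],[.02,.5,.98],axis=0).round(4).tolist() if k.any() else '')
E
python3 hd.py 4
```

```text
blue px 2083 tool z quantiles [-0.0104 -0.0097 -0.0093 -0.0086  0.0032]
black 2049 min [ 0.0003 -0.0241 -0.0296] max [ 0.0291  0.0244 -0.0092] med [ 0.0109 -0.0027 -0.0101]
blue 1250 min [ 0.0291 -0.0124 -0.0109] max [ 0.0471  0.0113 -0.009 ] med [ 0.0385 -0.0021 -0.0096]
((37.8599853515625, -0.6519603729248047), (25.03569221496582, 20.116230010986328), 89.64228057861328)
scene blue 66 [[0.0096, 0.0043, -0.0069], [0.0347, 0.0073, 0.002], [0.0456, 0.0107, 0.0112]]
scene dark 180 [[-0.0611, 0.0016, 0.0003], [-0.0139, 0.0079, 0.007], [0.0455, 0.0121, 0.0156]]
side blue 3 [[-0.0412, 0.0057, -0.006], [-0.0292, 0.0064, 0.0123], [0.036, 0.008, 0.024]]
side dark 51 [[-0.068, -0.0133, 0.0001], [-0.0605, 0.0075, 0.0068], [-0.005, 0.0093, 0.0229]]
```

Emit:
apply_moves([
  [[-0.02,-0.02,-0.12,0,-1],[-0.02,-0.01,-0.12,0,-1],[0,0,-0.05,0,-1],[0,0,0,0,-1],[0,0,0,0,-1],[0,0,0,0,-1]],
])

```text
clock: 13.83
eef_pos: [0.4728, -0.1706, 0.2163]
tool_rot: [0.735, 0.627, 0.167, 0.197]
ft_force: [-0.3, -0.5, -1.0]
grip_width: 0.0233
grasp_force: 59.6
```

```bash
python3 st.py; python3 - <<'E'
from h import *
a=[]
for n in("scene","side","wrist"):
    p,d=imaging.camera(n);np.savez(f"pics/{n}5.npz",p=p,d=d)
o=get_obs();Rt=R.from_quat(o['tool_rot']).as_matrix();org=o['eef_pos']+Rt@[-.0121,-.0004,.0286]
print('origin',org.round(4)); n=np.array([-.488,.080,.869]);n/=np.linalg.norm(n)
g=np.array([.543,-.194,.0857]);e=org-g-.12*n;print('err',e.round(4),'along n',(e@n).round(4),'ang deg',np.degrees(np.arccos(-Rt[:,2]@n)).round(2),'headx az',np.degrees(np.arctan2(Rt[1,0],Rt[0,0])).round(2),Rt[2,0].round(4),np.abs(o['joint_vel']).max())
E
python3 hd.py 5 | head -4
sed -i "s/('wrist','w3'.*/('side','side5',None),('scene','scene5',None)]/; s/src\[:5\]/src/" gl.py; python3 gl.py | tail -3
```

```text
13.8333 [ 0.4728 -0.1706  0.2163] [0.7352 0.6267 0.1667 0.1975] z [ 0.493 -0.081 -0.866] y [ 0.856 -0.137  0.499] [-0.426 -0.11  -0.55   0.623  0.13   1.338] [-0.33 -0.46 -0.98] 0.023309567027554594
origin [ 0.4846 -0.1849  0.1915]
err [ 0.0002 -0.0005  0.0015] along n 0.0011 ang deg 0.32 headx az 80.85 -0.0025 0.0027494420706279193
blue px 2236 tool z quantiles [-0.0103 -0.0097 -0.0092 -0.0085  0.0046]
black 2191 min [ 0.0003 -0.024  -0.0298] max [ 0.0315  0.0244 -0.0092] med [ 0.0111 -0.0023 -0.0102]
blue 1341 min [ 0.029  -0.0124 -0.0108] max [ 0.0472  0.0111 -0.009 ] med [ 0.0384 -0.0016 -0.0096]
((38.21311950683594, -0.35947513580322266), (25.29420280456543, 19.761592864990234), 88.32510375976562)
w2 1295 off -0.0007 rect [102.8  66.3] 89.7 cen [ 0.5444 -0.194   0.0861] [-31.  -51.1] [35.6 51.9]
side5 408 off -0.0002 rect [66.  99.2] 0.4 cen [ 0.5417 -0.1927  0.085 ] [-34.  -48.4] [32.1 50.7]
scene5 122 off -0.0008 rect [57.2 57.1] 0.3 cen [ 0.5434 -0.1945  0.0854] [-27.3 -28.9] [29.8 28.4]
```

The tips are within about 1 mm and 0.3° of the target. The arm is still and the reader has not moved.

```bash
python3 -c "
from workcell import order;print(order.job_done())"
```

```text
the job is handed in; nothing more can be done
None
```

I took the blue-capped wash head out of the bin and handed the job in, with the gripper holding it still over the inspection camera's glass. By my last measurement the needle tips are about 12 cm off the glass, within roughly 2 mm and 0.3° of the target, with the blue end on the blue-mark side. I didn't see the judge's result.

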